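# Stand a fallen bottle up against the labelling row's guide fence

## Robot

A 6-joint arm with a two-finger parallel gripper is mounted at the origin on the work surface. World frame = base frame: x ahead of the robot, y to its left, z up, the work surface at z = 0. Lengths are in m, angles in rad, forces in N, time in s.
With the tool pointing down it reaches from about 0.35 to 0.775 m from the base axis. Payload 5.5 kg.
Tool frame: the origin (TCP) lies on the centre line of the jaws, within the pads' length; the fingertips stand 11 mm ahead of it and the grasp point (between the pads) lies 8 mm behind it (env.tip_reach is the distance from the TCP to the fingertips, in m); z points along the fingers, x is the direction in which the jaws open and shut, and the axes are right-handed (so a half turn about z gives the same grasp; the last joint's range is limited). The gripper opens to 85 mm and grips with 20 to 120 N. Pads are 22 mm wide; open, the fingers measure 114 mm over their backs; the gripper's body (76 mm by 85 mm) begins 54 mm behind the grasp point. The pads swing forward as they close: fully open they stand 13 mm farther back than shut.
Start: joints at [-1.401, 0.313, 0.046, 1.304, 0, 1.431], TCP at [0.175, -0.548, 0.242] pointing down, gripper open.
Joint ranges: [-2.76, 2.76], [-0.86, 1.69], [-1.03, 1.26], [-2.2, 2.34], [-1.47, 1.5], [-3.14, 3.14]. Speed limits (rad/s): [2.57, 2.57, 3.14, 3.14, 3.14, 3.14].

## Interface

Orientations are given as a unit quaternion [w, x, y, z].
In Python, from workcell import env gives the robot as it stands.
- The arm moves only by the tool carry_out, never from a script. Its argument "moves" is one flat list of numbers, 7 for each row, row after row: the gripper command: -1 is shut, 1 is fully open, values between are in proportion, then the shift along the tool's x, y, z in m, then the turn, a rotation vector about the tool's x, y, z in degrees. A call has exactly 5 rows; each row shifts and turns the pose as measured when the row begins, along the tool's axes as they then stand; what a row does not reach is not made up. A row lasts 1/8 s, in which the tool goes at most 62.5 mm and 10.7 degrees, less where a joint would pass 70% of its speed; a pose out of reach is approached as far as the arm can. A call is refused whole if a number of a shift passes 0.0625 or a number of a turn 10.7, either way. A call with a gripper value outside its range is refused whole. The fingers move at their own pace and stop on an object; "squeeze" is the grip in N (left out, the last holds). Time passes only in rows, so rows that do not move let the fingers close, or fill a call up. It gives the time, the measured TCP pose, the force and the opening at its end, in the units of the state.
- env.get_state(): the state, without advancing time (a new reading comes with each control period).
- env.read_camera(name): name is "side" or "top" or "wrist"; returns the picture (400x640x3 uint8, red, green, blue); there is no depth.
- env.calibration(name): a dict with "camera_matrix" (3x3 intrinsics, pixels), "k1" (the pictures are not rectified: a ray, as slopes to the right and down, at radius r is drawn at 1 + k1 r^2 times it, then the intrinsics apply), "rvec" (rotation vector, rad) and "tvec" (3), from world to camera coordinates, as OpenCV has them; the wrist camera has in their place "hand_eye" (4x4, takes a point from camera to tool coordinates, whose origin is the TCP and whose axes are the tool frame's). Camera axes: x right, y down, z forward; pixel columns grow to the right and rows downward; lengths in m; the calibration is good to about 2 mm. A picture is of the moment at which its call begins: read the wrist's pose just before it. calibration takes no time and is no camera call.
- env.hand_in(): hands the job in, once; it reports no verdict.
The state is a dict: "clock": time; "joint_pos": joint angles; "qvel": joint speeds; "tau": joint torques, N m; "tcp_pos": TCP position; "orientation": TCP orientation; "wrist_force": force on the tool from outside, world axes, zero at the start; "ft_torque": the same for the moment, N m; "finger_gap": finger opening in m.
Only numpy, scipy, OpenCV 4.12 (cv2) and the standard library are available. Lean on these libraries where they do the work, as an engineer would, in place of code of your own. Each camera call takes 0.05 s, during which the arm holds its last target. There are 200 camera calls.

## Task

One of the filled bottles waiting in the row to be labelled has fallen over in front of the steel guide fence. Slide it along the bench until its foot meets the fence in the gap between the two standing bottles; then, with the foot kept at the fence, push its cap end up and towards the fence until it stands, and press it lightly home so that it stands upright with its back flush and square to the fence. Its press-on cap leaks when squeezed, so never grip it or lift it off the bench, only push it, gently, and leave the two bottles beside it standing where they are.

Things in the scene. Friction and masses are not known exactly. Their poses are not given: they have to be found in the camera images.
- bottle: Fallen bottle, full, 0.24-0.44 kg: white oblong body 86 mm wide (round sides), 50 thick (flat panels), 136 tall; 190 with its cap. Origin: centre of its foot; z foot to cap, x width, y thickness. Lies with y up (origin 25 mm high), foot 35-85 mm off the fence, cap pointing away, up to 8 deg askew. To stand: z up, x along the fence, its top panel at the fence. Over 20 N or a grip makes it leak.
- cap_end (a point): Centre of the flat top of the fallen bottle's round cap (25 mm across, 29 long), 190 mm from its foot; axes as the bottle's. Lying, the cap's underside is 12.5 mm above the bench: fingertips reach below its rim. About 6 N towards the fence starts the tipping, 2-3 N keep it up (friction near 0.6; pressed harder, or askew, the foot jams at the fence); the last 20 deg it settles by itself.
- fence: Rigid upright stainless plate, 520 mm long, 120 high, bolted down, with lip and gussets behind. Origin: on its front face at bench level, in the middle of the gap where the bottle belongs. x runs along the face (which reaches from x -205 to +315 mm), y points square into the fence: the face is the plane y = 0, bottles stand at negative y; a bottle standing flush has its origin at y -25 mm.
- near_bottle: Standing bottle of the same kind (190 mm tall, 86 wide, 50 thick) beside the gap on the fence's -x side, nearer the robot; its axis is 135-150 mm from the middle of the gap, its back to the fence. Origin: centre of its foot, z up, x across its width. Topples if knocked.
- far_bottle: Standing bottle of the same kind on the other side of the gap (the fence's +x side), its axis 135-150 mm from the middle of the gap; origin and axes as near_bottle. One more such bottle stands just beyond it.
Things that resemble listed ones, but are neither listed nor needed, are in the scene too. Leave any red look-alike of the bottle alone.

How it is judged:
On the way, in this order (a step that is already met when the one before it is completed fails the run):
1. the bottle, still lying, has its foot up against the fence (its centre within 10 mm), in the gap (y of bottle in the frame of fence above -0.01 m and angle between bottle's own z axis and vertical above 1.4 rad and x of bottle in the frame of fence between -0.05 and 0.05 m), for 0.2 s.
2. it is tipped half up (23 to 52 degrees from upright) with its foot on the bench and still at the fence (within about 10 mm) (angle between bottle's own z axis and vertical between 0.4 and 0.9 rad and y of bottle in the frame of fence above -0.034 m and height (world z) of bottle below 0.035 m), for 0.1 s.
At the end, for the whole second after the job is handed in: the bottle stands upright on the bench (within 3 degrees), at rest, in the gap (its axis within 50 mm of the middle), its back flush with the fence (within 3 mm) and square to it (within 4.5 degrees) (angle between bottle's own z axis and vertical below 0.05 rad and height (world z) of bottle below 0.004 m and y of bottle in the frame of fence between -0.028 and -0.015 m and angle between the x axis of bottle and the x axis of fence, either way round below 0.08 rad and x of bottle in the frame of fence between -0.05 and 0.05 m and linear speed of bottle below 0.02 m/s); the robot touches nothing.
It fails at once if the bottle is squeezed or pushed with over 20 N (contact force between any of the fingers, the arm and bottle above 20 N).
It fails at once if the bottle is lifted off the bench (its foot's centre above 50 mm) (height (world z) of bottle above 0.05 m).
It fails at once if a bottle beside the gap is shifted by over 12 mm or tipped by over 6 degrees (distance of any of near_bottle, far_bottle from where it was at the start of the episode above 0.012 m or angle between any of near_bottle, far_bottle's own z axis and vertical above 0.1 rad).
It also fails if it takes over 72 s, if anything falls off the work surface, if the arm or the gripper's body presses on something with over 40 N, if the wrist force passes 120 N, or if a joint passes its speed limit or range.

## Working session

There is one attempt and no reset: what is moved stays moved. The work goes in short steps, Python scripts to look and compute and a tool call to move; the robot and the scene stay as the last step left them, time stands still between calls to the robot, and variables do not carry over. Pictures are saved under pics/ and viewed, about 8 in all and at most 12, crops included, and the job is handed in when it is done.

Besides the shell and the picture viewer there is one more tool, called as name(argument=value, ...), one argument or row to a line, values as JSON. carry_out: Moves the arm, as the interface text tells. Its arguments: {"type":"object","properties":{"moves":{"type":"array"},"squeeze":{"type":"number"}},"required":["moves"]}

```bash
mkdir -p pics; ls; cat > h.py <<'E'
import numpy as np, cv2
from workcell import env
from scipy.spatial.transform import Rotation as R
def cam(n,s=None):
    c=env.calibration(n);K=np.array(c["camera_matrix"],float);k1=float(c["k1"])
    if "rvec" in c:
        Rm=R.from_rotvec(np.ravel(c["rvec"])).as_matrix();t=np.ravel(c["tvec"])
    else:
        H=np.array(c["hand_eye"]);s=s or env.get_state();q=s["orientation"]
        T=np.eye(4);T[:3,:3]=R.from_quat([q[1],q[2],q[3],q[0]]).as_matrix();T[:3,3]=s["tcp_pos"]
        M=np.linalg.inv(T@H);Rm=M[:3,:3];t=M[:3,3]
    return K,k1,Rm,t
def ray(C,uv):
    K,k1,Rm,t=C
    p=cv2.undistortPoints(np.array([[uv]],float),K,np.array([k1,0,0,0.])).ravel()
    d=Rm.T@np.array([p[0],p[1],1]);return -Rm.T@t,d/np.linalg.norm(d)
def onz(C,uv,z):
    o,d=ray(C,uv);return o+d*(z-o[2])/d[2]
def tri(C1,a,C2,b):
    o1,d1=ray(C1,a);o2,d2=ray(C2,b)
    x=np.linalg.lstsq(np.c_[d1,-d2],o2-o1,rcond=None)[0]
    p,q=o1+d1*x[0],o2+d2*x[1];return (p+q)/2,np.linalg.norm(p-q)
def proj(C,P):
    K,k1,Rm,t=C
    return cv2.projectPoints(np.array(P,float).reshape(-1,1,3),cv2.Rodrigues(Rm)[0],t,K,np.array([k1,0,0,0.]))[0].reshape(-1,2)
def snap(n,f):
    im=env.read_camera(n)[:,:,::-1].copy();cv2.imwrite(f"pics/{f}.png",im);return im
E
python3 - <<'E'
from h import *
a=snap("top","top0");b=snap("side","side0")
s=env.get_state();print(s)
for n in("top","side"):
    K,k,Rm,t=cam(n);print(n,-Rm.T@t,Rm[2],K[0,0])
print(env.calibration("wrist")["hand_eye"],env.tip_reach)
E
```

```text
pics
{'clock': 0.1, 'joint_pos': array([-1.40058256e+00,  3.13949506e-01,  4.50951638e-02,  1.30361347e+00,
       -2.19588768e-05,  1.43117904e+00]), 'qvel': array([ 0.00016288,  0.00037301,  0.00060048,  0.00132741, -0.00048421,
       -0.00094607]), 'tau': array([ 2.09532081e-03, -4.81725633e+01,  2.99243581e+01,  1.27269980e-02,
       -1.63581121e-04,  6.86726580e-06]), 'tcp_pos': array([ 0.17521578, -0.54718905,  0.24148532]), 'orientation': array([-5.73969521e-04,  8.07742794e-01, -5.89534461e-01, -6.07575573e-04]), 'wrist_force': array([0.37340237, 0.35871126, 0.46800373]), 'ft_torque': array([ 0.03451503, -0.03298965, -0.02875012]), 'finger_gap': 0.0851243665799778}
top [0.46724236 0.06070148 0.75076814] [ 0.10847053 -0.01686481 -0.9939566 ] 408.62629090127956
side [0.2779564  0.60473502 0.52047493] [ 0.35343279 -0.72097933 -0.59604872] 464.95500901832884
[[ 9.99999642e-01 -5.09847037e-04 -6.75073045e-04  2.61483094e-04]
 [ 7.01531436e-04  9.45739128e-01  3.24926162e-01 -8.44151497e-02]
 [ 4.72780352e-04 -3.24926519e-01  9.45739147e-01 -1.31159714e-01]
 [ 0.00000000e+00  0.00000000e+00  0.00000000e+00  1.00000000e+00]] 0.011
```

View pics/top0.png

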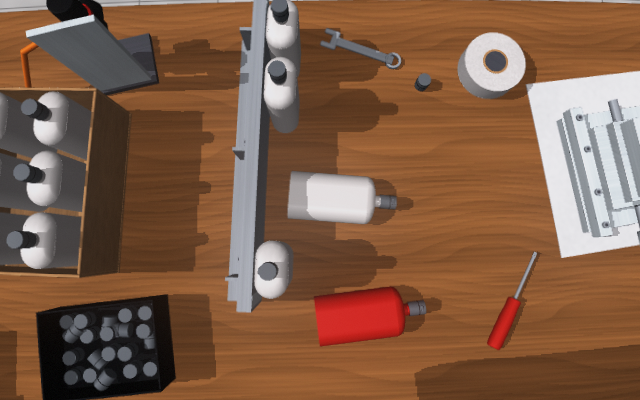

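View pics/side0.png

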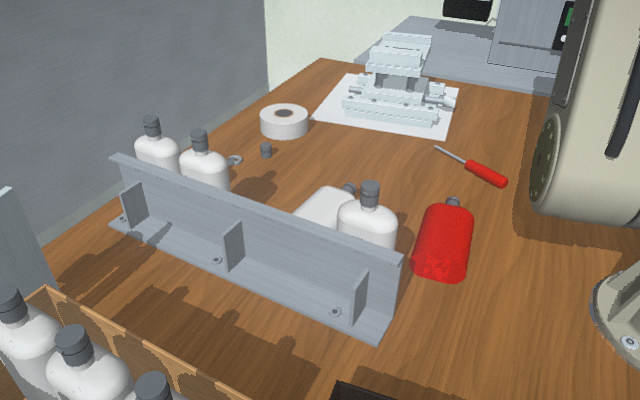

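Top view: the white fallen bottle has its foot at about (290,197) and cap at (397,203). The fence runs from (262,0) to (245,310), with the near bottle at (270,270), the far bottle at (280,85) and the red look-alike at (365,315). Next I'll enlarge the gap region.

```bash
python3 - <<'E'
from h import *
a=cv2.imread("pics/top0.png")
c=a[40:330,215:415]
cv2.imwrite("pics/crop.png",cv2.resize(c,None,fx=2,fy=2,interpolation=cv2.INTER_CUBIC) if 0 else cv2.resize(c,(400*1,580),interpolation=cv2.INTER_CUBIC))
C=cam("top")
for uv in [(320,200),(420,200),(320,100)]: print(uv,onz(C,uv,0))
# bottle mask
hsv=cv2.cvtColor(a,cv2.COLOR_BGR2HSV)
m=((hsv[:,:,1]<40)&(hsv[:,:,2]>170)).astype(np.uint8)
n,l,st,ce=cv2.connectedComponentsWithStats(m)
for i in range(1,n):
    if st[i,4]>300: print(st[i],ce[i])
E
```

```text
(320, 200) [0.5501766  0.04642736 0.        ]
(420, 200) [ 0.54589679 -0.13971216  0.        ]
(320, 100) [0.74191479 0.04166453 0.        ]
[  0   0  46   8 314] [20.71656051  2.98089172]
[ 226    0   41  312 3340] [246.32634731 200.59580838]
[266   6  26  41 589] [276.77419355  31.49066214]
[ 26  15  68  22 440] [59.28409091 25.42045455]
[ 465   33   60   58 2270] [494.6030837   61.63436123]
[264  58  28  50 705] [275.92340426  87.81276596]
[  528    71   112   187 12933] [587.5331323  156.17003016]
[ 34 119  23  24 435] [ 44.74482759 130.4       ]
[ 289  176   84   46 2803] [337.18515876 198.42597217]
[ 27 183  24  22 415] [ 38.42409639 192.15903614]
[ 23 215  24  18 331] [ 34.88217523 224.21450151]
[255 243  28  55 938] [267.61940299 270.07356077]
[ 21 247  24  21 402] [ 32.93283582 256.06467662]
```

View pics/crop.png

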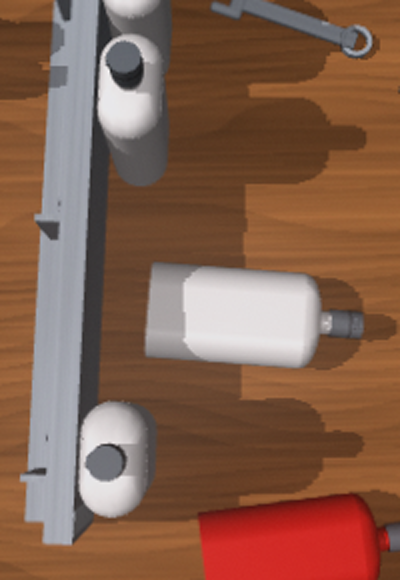

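Crop: the cap's flat end is at about (396.5,201.5) in the full image. The foot edge runs from (290,172) to (287.5,218). The fence face is the dark strip left of the bottle, and the next script takes its edges from pixel profiles.

```bash
python3 - <<'E'
from h import *
a=cv2.imread("pics/top0.png");hsv=cv2.cvtColor(a,cv2.COLOR_BGR2HSV).astype(int)
C=cam("top");T=[];B=[]
for r in range(140,240,4):
    V=hsv[r,235:300,2];S=hsv[r,235:300,1]
    if r in(150,180,220): print(r,list(V[:45]),list(S[:45]))
    g=np.diff(V.astype(float)); i=15+np.argmin(g[15:40]); T.append((235+i+1,r))
    j=i+np.argmax(np.diff(S.astype(float))[i+2:i+30])+2;B.append((235+j+1,r))
for n,P,z in(("top",T,.12),("bot",B,0)):
    W=np.array([onz(C,p,z) for p in P]);f=np.polyfit(W[:,0],W[:,1],1)
    res=W[:,1]-np.polyval(f,W[:,0]);k=abs(res)<.004;f=np.polyfit(W[k,0],W[k,1],1)
    print(n,P[::5],f,np.degrees(np.arctan(f[0])),k.sum(),np.polyval(f,.55))
D=cam("side")
print("cap end",onz(C,(396.5,201.5),.025),"foot",onz(C,(290,172),.03),onz(C,(287.5,218),.03))
for n,box in(("far",(262,56,34,50)),("near",(250,240,45,60)),):
    x,y,w,h=box;m=((hsv[:,:,1]<60)&(hsv[:,:,2]>60)&(hsv[:,:,2]<130)).astype(np.uint8)
    sub=np.zeros_like(m);sub[y:y+h,x:x+w]=m[y:y+h,x:x+w]
    k,l,st,ce=cv2.connectedComponentsWithStats(sub);i=1+np.argmax(st[1:,4]);print(n,st[i],ce[i],onz(C,ce[i],.19))
print("capnear guess",onz(C,(268,271),.19),"far",onz(C,(278,73),.19))
E
```

```text
180 [np.int64(169), np.int64(169), np.int64(168), np.int64(168), np.int64(166), np.int64(169), np.int64(169), np.int64(169), np.int64(170), np.int64(173), np.int64(172), np.int64(167), np.int64(165), np.int64(167), np.int64(167), np.int64(167), np.int64(167), np.int64(172), np.int64(173), np.int64(174), np.int64(173), np.int64(160), np.int64(78), np.int64(56), np.int64(57), np.int64(58), np.int64(59), np.int64(58), np.int64(58), np.int64(58), np.int64(58), np.int64(71), np.int64(96), np.int64(98), np.int64(98), np.int64(98), np.int64(99), np.int64(99), np.int64(101), np.int64(102), np.int64(102), np.int64(101), np.int64(101), np.int64(102), np.int64(102)] [np.int64(15), np.int64(15), np.int64(17), np.int64(17), np.int64(15), np.int64(17), np.int64(15), np.int64(15), np.int64(18), np.int64(18), np.int64(13), np.int64(15), np.int64(17), np.int64(15), np.int64(17), np.int64(17), np.int64(17), np.int64(19), np.int64(16), np.int64(18), np.int64(18), np.int64(18), np.int64(10), np.int64(9), np.int64(9), np.int64(13), np.int64(13), np.int64(13), np.int64(9), np.int64(9), np.int64(13), np.in
[... 1569 characters left out ...]
int64(257), 180), (np.int64(256), 200), (np.int64(255), 220)] [-0.05348772  0.17637195] -3.0617032527402865 25 0.1469536982848956
bot [(np.int64(268), 140), (np.int64(268), 160), (np.int64(267), 180), (np.int64(266), 200), (np.int64(265), 220)] [-0.05559649  0.17753845] -3.182168274914272 25 0.14696037845064322
cap end [ 0.54154968 -0.09032268  0.025     ] foot [0.59843617 0.09936361 0.03      ] [0.51622544 0.10514974 0.03      ]
far [271  56  25  50 233] [291.12446352  77.27467811] [0.70718633 0.08704933 0.19      ]
near [273 241  20  56 354] [286.89830508 262.78248588] [0.44442716 0.09713508 0.19      ]
capnear guess [0.43397469 0.12294347 0.19      ] far [0.71404549 0.10579471 0.19      ]
```

carry_out(
  moves=[-1, -0.023, -0.0456, 0.004, 0, 0, 0, -1, -0.023, -0.0456, 0.004, 0, 0, 0, -1, -0.023, -0.0456, 0.004, 0, 0, 0, -1, -0.023, -0.0456, 0.004, 0, 0, 0, -1, -0.023, -0.0456, 0.004, 0, 0, 0],
  squeeze=20,
)

```text
clock: 0.72
tcp_pos: [0.3596, -0.3658, 0.2185]
orientation: [-0.001, 0.805, -0.593, -0.002]
wrist_force: [0.8, -0.8, -0.3]
finger_gap: 0.0002
```

carry_out(
  moves=[-1, -0.023, -0.0456, 0.004, 0, 0, 0, -1, -0.023, -0.0456, 0.004, 0, 0, 0, -1, -0.023, -0.0456, 0.004, 0, 0, 0, -1, -0.023, -0.0456, 0.004, 0, 0, 0, -1, 0, 0, 0, 0, 0, -10],
)

```text
clock: 1.35
tcp_pos: [0.5116, -0.2148, 0.2]
orientation: [-0.002, 0.856, -0.517, -0.003]
wrist_force: [-0.5, 0.3, -0.2]
finger_gap: 0.0
```

carry_out(
  moves=[-1, 0, 0, 0, 0, 0, -10.7, -1, 0, 0, 0, 0, 0, -10.7, -1, 0, 0, 0, 0, 0, -10.7, -1, 0, 0, 0, 0, 0, -10.7, -1, 0, 0, 0, 0, 0, -10.7],
)

```text
clock: 1.98
tcp_pos: [0.511, -0.212, 0.197]
orientation: [-0.004, 0.997, -0.076, -0.005]
wrist_force: [1.3, 0.2, 1.1]
finger_gap: 0.0003
```

```bash
cat > st.py <<'E'
from h import *
s=env.get_state();q=s["orientation"];M=R.from_quat([q[1],q[2],q[3],q[0]]).as_matrix()
print("t",round(s["clock"],2),"q",s["joint_pos"].round(3),"tcp",s["tcp_pos"].round(4),"F",s["wrist_force"].round(2),"gap",round(s["finger_gap"],4))
print("x",M[:,0].round(3),"head",np.degrees(np.arctan2(M[1,0],M[0,0])).round(2),"z",M[:,2].round(3))
E
python3 st.py
```

```text
t 1.98 q [-0.54   0.298 -0.087  1.199  0.003  1.182] tcp [ 0.511 -0.212  0.197] F [1.29 0.16 1.06] gap 0.0003
x [ 0.989 -0.151 -0.011] head -8.68 z [-0.009  0.009 -1.   ]
```

carry_out(
  moves=[-1, 0, 0, 0, 0, 0, -10.7, -1, 0, 0, 0, 0, 0, -10.7, -1, 0, 0, 0, 0, 0, -10.7, -1, 0, 0, 0, 0, 0, -10.7, -1, 0, 0, 0, 0, 0, -10.7],
)

```text
clock: 2.6
tcp_pos: [0.5094, -0.2111, 0.1943]
orientation: [-0.008, 0.924, 0.383, -0.004]
wrist_force: [0.3, 0.4, -0.4]
finger_gap: 0.0001
```

carry_out(
  moves=[-1, 0, 0, 0, 0, 0, -10.7, -1, 0, 0, 0, 0, 0, -10.7, -1, 0, 0, 0, 0, 0, -10.7, -1, 0, 0, 0, 0, 0, -10.7, -1, 0, 0, 0, 0, 0, -10.7],
)

```text
clock: 3.22
tcp_pos: [0.5078, -0.2101, 0.1917]
orientation: [-0.012, 0.651, 0.759, -0.0]
wrist_force: [-0.4, 1.2, 0.3]
finger_gap: 0.0001
```

carry_out(
  moves=[-1, 0, 0, 0, 0, 0, -10.7, -1, 0, 0, 0, 0, 0, -10.7, -1, 0, 0, 0, 0, 0, -10.7, -1, 0, 0, 0, 0, 0, -10.7, -1, 0, 0, 0, 0, 0, -10.7],
)

```text
clock: 3.85
tcp_pos: [0.5062, -0.2091, 0.1891]
orientation: [-0.014, 0.238, 0.971, 0.006]
wrist_force: [0.1, 0.9, 0.4]
finger_gap: -0.0003
```

```bash
python3 st.py
```

```text
t 3.85 q [-0.54   0.305 -0.097  1.198  0.003 -1.63 ] tcp [ 0.5062 -0.2091  0.1891] F [0.09 0.91 0.39] gap -0.0003
x [-0.886  0.462  0.029] head 152.47 z [-0.023  0.018 -1.   ]
```

```bash
cat > plan.py <<'E'
# usage: plan.py a tipx_f tipy_f tipz   (fence frame mm coords of upper front tip corner)
import sys
from h import *
th=np.radians(-3.12);u=np.array([np.cos(th),np.sin(th),0]);n=np.array([-np.sin(th),np.cos(th),0]);k=np.array([0,0,1.])
O=np.array([.574,.177-.0546*.574-.0005,0])
def axes(a): 
    a=np.radians(a);z=n*np.cos(a)-k*np.sin(a);x=-u;return np.c_[x,np.cross(z,x),z]
s=env.get_state();q=s["orientation"];M=R.from_quat([q[1],q[2],q[3],q[0]]).as_matrix();p=s["tcp_pos"]
tip=p+.011*M[:,2]+.011*M[:,1];d=tip-O;F=s["wrist_force"]
print("t",round(s["clock"],2),"tip_f mm",(1e3*np.array([d@u,d@n,d[2]])).round(1),"a",np.degrees(np.arcsin(-M[2,2])).round(1),"F_f",np.array([F@u,F@n,F[2]]).round(2),"q",s["joint_pos"].round(2))
for i in range(1,len(sys.argv),4):
    a,X,Y,Z=map(float,sys.argv[i:i+4]);T=axes(a)
    g=O+(X*u+Y*n+Z*k)/1e3-.011*T[:,2]-.011*T[:,1]
    print("shift mm",(1e3*M.T@(g-p)).round(1),"rot",np.degrees(R.from_matrix(M.T@T).as_rotvec()).round(1))
E
python3 - <<'E'
import sys;sys.argv=['x']
exec(open('plan.py').read())
C=cam("top")
f=lambda P:(1e3*np.array([(P-O)@u,(P-O)@n])).round(1)
print("cap",f(onz(C,(396.5,201.5),.025)),"foot",f((onz(C,(290,172),.03)+onz(C,(287.5,218),.03))/2),"near",f(onz(C,(268,271),.19)),"far",f(onz(C,(278,73),.19)),"fence end",f(onz(C,(251.5,311.5),.12)))
E
python3 plan.py 70 -22 -330 20 70 -22 -260 9.5
```

```text
t 3.85 tip_f mm [ -44.1 -347.2  178.2] a 88.3 F_f [0.04 0.91 0.39] q [-0.54  0.31 -0.1   1.2   0.   -1.63]
cap [ -19.6 -236.9] foot [-14.3 -43.7] near [-138.6  -29.8] far [142.  -31.7] fence end [-2.047e+02  2.000e-01]
t 3.85 tip_f mm [ -44.1 -347.2  178.2] a 88.3 F_f [0.04 0.91 0.39] q [-0.54  0.31 -0.1   1.2   0.   -1.63]
shift mm [-23.3  22.2 162. ] rot [-19.1   2.7 -24.4]
shift mm [  5.4  85.9 173.7] rot [-19.1   2.7 -24.4]
```

carry_out(
  moves=[-1, 0, 0, 0.01, -6.5, 1, -8.2, -1, 0, 0, 0.01, -6.5, 1, -8.2, -1, 0, 0, 0.01, -6.5, 1, -8.2, -1, 0, 0, 0, 0, 0, 0, -1, 0, 0, 0, 0, 0, 0],
)

```text
clock: 4.47
tcp_pos: [0.506, -0.2039, 0.158]
orientation: [0.003, 0.022, 0.983, 0.18]
wrist_force: [-0.5, 0.2, 0.6]
finger_gap: 0.0001
```

```bash
python3 plan.py 70 -20 -290 40 70 -20 -280 10
```

```text
t 4.47 tip_f mm [ -49.  -338.   151.6] a 69.3 F_f [-0.47  0.2   0.56] q [-0.68  0.45 -0.02  1.33  0.29 -2.24]
shift mm [-29.6   5.3 121.1] rot [ 0.7 -0.3  0.5]
shift mm [-29.8   4.  152.7] rot [ 0.7 -0.3  0.5]
```

carry_out(
  moves=[-1, -0.01, 0.002, 0.04, 0.7, -0.3, 0.5, -1, -0.01, 0.002, 0.04, 0, 0, 0, -1, -0.01, 0.002, 0.04, 0, 0, 0, -1, 0, 0, 0.015, 0, 0, 0, -1, 0, 0, 0, 0, 0, 0],
)

```text
clock: 5.1
tcp_pos: [0.5425, -0.1504, 0.0354]
orientation: [0.008, 0.029, 0.985, 0.167]
wrist_force: [0.5, -0.1, 0.1]
finger_gap: -0.0004
```

```bash
python3 plan.py 70 -20 -270 9.5 70 -20 -242 9.5; python3 -c "
from h import *
snap('top','top1');snap('wrist','w1')"
```

```text
t 5.1 tip_f mm [ -15.2 -282.9   28.6] a 70.7 F_f [ 0.48 -0.07  0.07] q [-0.57  0.54 -0.2   1.    0.3  -2.1 ]
shift mm [ 4.8  5.7 22.4] rot [-0.7  0.4 -0.1]
shift mm [ 5.  32.1 31.7] rot [-0.7  0.4 -0.1]
```

View pics/w1.png

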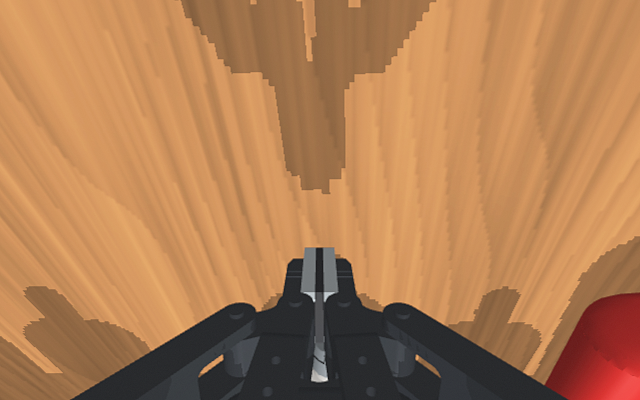

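The wrist view looks away from the fence: the shut fingertips are at about (320,255), and the red bottle is at lower right, clear of the tool. The fallen bottle is hidden behind the fingers. Next I go low behind the cap.

carry_out(
  moves=[-1, 0.0024, 0.003, 0.011, -0.7, 0.4, 0, -1, 0.0024, 0.003, 0.0105, 0, 0, 0, -1, 0, 0, 0, 0, 0, 0, -1, 0, 0.009, 0.003, 0, 0, 0, -1, 0, 0, 0, 0, 0, 0],
)

```text
clock: 5.82
tcp_pos: [0.541, -0.1291, 0.0198]
orientation: [0.007, 0.029, 0.985, 0.172]
wrist_force: [-0.5, -0.3, 0.5]
finger_gap: 0.0
```

```bash
python3 plan.py 70 -20 -250 9.5 70 -19 -195 9.5
```

```text
t 5.83 tip_f mm [ -18.  -261.6   13.2] a 70.2 F_f [-0.5  -0.32  0.53] q [-0.54  0.54 -0.24  0.95  0.31 -2.08]
shift mm [2.  9.6 7.4] rot [-0.2  0.4 -0.1]
shift mm [ 1.3 61.3 26.1] rot [-0.2  0.4 -0.1]
```

carry_out(
  moves=[-1, 0.001, 0.005, 0.004, 0, 0.4, 0, -1, 0.001, 0.005, 0.0035, 0, 0, 0, -1, 0, 0.0056, 0.002, 0, 0, 0, -1, 0, 0.0056, 0.002, 0, 0, 0, -1, 0, 0.0056, 0.002, 0, 0, 0],
)

```text
clock: 6.45
tcp_pos: [0.541, -0.0978, 0.0162]
orientation: [0.004, 0.028, 0.985, 0.172]
wrist_force: [0.2, -1.4, 0.1]
finger_gap: 0.0001
```

```bash
python3 plan.py 70 -20 -195 9.5
```

```text
t 6.45 tip_f mm [ -19.7 -230.3    9.5] a 70.2 F_f [ 0.32 -1.37  0.06] q [-0.49  0.53 -0.27  0.92  0.31 -2.03]
shift mm [ 0.4 33.2 12. ] rot [-0.2 -0.  -0.2]
```

carry_out(
  moves=[-1, 0, 0.0056, 0.002, 0, 0, 0, -1, 0, 0.0056, 0.002, 0, 0, 0, -1, 0, 0.0056, 0.002, 0, 0, 0, -1, 0, 0.0056, 0.002, 0, 0, 0, -1, 0, 0.0056, 0.002, 0, 0, 0],
)

```text
clock: 7.08
tcp_pos: [0.543, -0.0666, 0.0162]
orientation: [0.004, 0.028, 0.985, 0.171]
wrist_force: [-0.4, -1.1, -1.0]
finger_gap: -0.0001
```

```bash
python3 plan.py 70 -20 -189 9.5; python3 -c "
from h import *
snap('top','top2')"
```

```text
t 7.08 tip_f mm [ -19.4 -199.     9.6] a 70.3 F_f [-0.38 -1.14 -1.02] q [-0.44  0.51 -0.3   0.89  0.32 -1.97]
shift mm [0.6 9.4 3.5] rot [-0.3 -0.  -0.2]
```

View pics/top2.png

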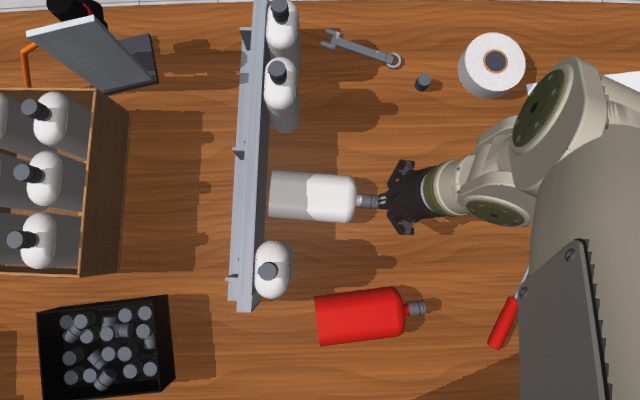

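Top view: the bottle has slid straight, with its foot at about (269,195) and close to the fence. The fingers sit at the cap (378,200).

carry_out(
  moves=[-1, 0, 0.0028, 0.001, 0, 0, 0, -1, 0, 0.0028, 0.001, 0, 0, 0, -1, 0, 0.0019, 0.0007, 0, 0, 0, -1, 0, 0.0019, 0.0007, 0, 0, 0, -1, 0, 0, 0, 0, 0, 0],
)

```text
clock: 7.75
tcp_pos: [0.544, -0.0564, 0.0164]
orientation: [0.005, 0.028, 0.985, 0.17]
wrist_force: [-0.4, -2.5, 0.1]
finger_gap: 0.0
```

```bash
python3 plan.py 70 -20 -187 9.5
```

```text
t 7.75 tip_f mm [ -18.9 -188.8    9.7] a 70.4 F_f [-0.27 -2.54  0.1 ] q [-0.42  0.5  -0.31  0.88  0.32 -1.95]
shift mm [1.  1.6 0.9] rot [-0.4  0.  -0.1]
```

carry_out(
  moves=[-1, 0, 0.0014, 0.0005, 0, 0, 0, -1, 0, 0.001, 0.0003, 0, 0, 0, -1, 0, 0.0005, 0.0002, 0, 0, 0, -1, 0, 0, 0, 0, 0, 0, -1, 0, 0, 0, 0, 0, 0],
)

```text
clock: 8.38
tcp_pos: [0.5456, -0.056, 0.0164]
orientation: [0.006, 0.029, 0.985, 0.168]
wrist_force: [0.2, -4.0, -1.0]
finger_gap: -0.0
```

```bash
python3 plan.py 70 -20 -187 9.5;python3 -c "
from h import *
a=snap('top','top3')[130:290,230:400];cv2.imwrite('pics/c3.png',cv2.resize(a,None,fx=3,fy=3))"
```

```text
t 8.38 tip_f mm [ -17.3 -188.4    9.7] a 70.7 F_f [ 0.45 -3.93 -0.97] q [-0.42  0.5  -0.31  0.88  0.32 -1.95]
shift mm [2.6 1.1 0.8] rot [-0.7  0.2 -0.2]
```

View pics/c3.png

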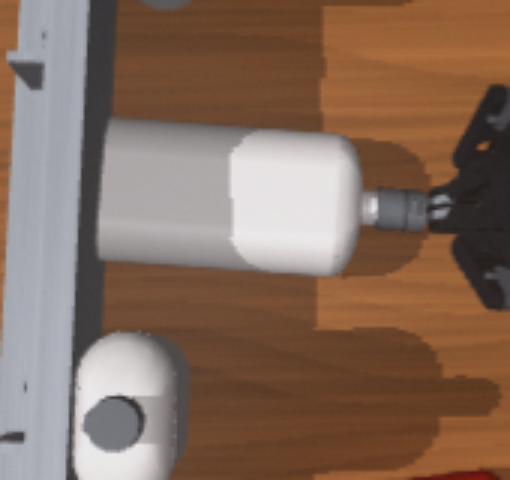

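The crop shows the foot edge flush at the fence, at about x=264 px, and the bottle square. The fingers are on the cap end. Now I start tipping.

```bash
python3 plan.py 66 -17.3 -188.9 26  60 -17.3 -190 41
```

```text
t 8.43 tip_f mm [ -17.3 -188.4    9.7] a 70.7 F_f [ 0.69 -2.23 -0.76] q [-0.42  0.5  -0.31  0.88  0.32 -1.95]
shift mm [ -0.1   4.1 -14.6] rot [-4.7  0.2 -0.2]
shift mm [ -0.2   7.  -27.8] rot [-10.7   0.2  -0.2]
```

carry_out(
  moves=[-1, 0, 0.002, -0.003, -0.5, 0, 0, -1, 0, 0.0018, -0.0035, -1, 0, 0, -1, 0, 0.0015, -0.0035, -1, 0, 0, -1, 0, 0.0012, -0.0035, -1.2, 0, 0, -1, 0, 0.001, -0.0025, -1, 0, 0],
)

```text
clock: 9.05
tcp_pos: [0.5472, -0.0578, 0.0345]
orientation: [0.008, 0.028, 0.978, 0.206]
wrist_force: [0.1, -4.9, -2.1]
finger_gap: 0.0005
```

```bash
python3 plan.py 60 -17.3 -190 41;python3 -c "
from h import *
a=snap('side','s4')[150:330,220:480];cv2.imwrite('pics/c4.png',cv2.resize(a,None,fx=2.5,fy=2.5))"
```

```text
t 9.05 tip_f mm [ -15.6 -189.6   28.9] a 66.2 F_f [ 0.39 -4.88 -2.1 ] q [-0.45  0.51 -0.27  0.96  0.38 -2.  ]
shift mm [  1.5   3.4 -10. ] rot [-6.2  0.4 -0.1]
```

View pics/c4.png

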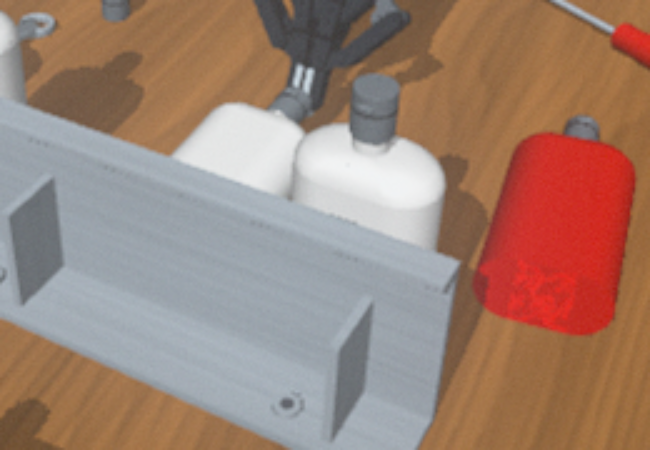

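The side view shows the cap at the fingertips, about (337,190) in the full image. I'll compare that with the predicted pixels for each tip angle.

```bash
cat > pred.py <<'E'
import sys;sys.argv=['x']
exec(open('plan.py').read())
def capend(t,x=-17):
    t=np.radians(t);return O+(x*u+n*(-25*np.sin(t)-190*np.cos(t))+k*(25*np.cos(t)+190*np.sin(t)))/1e3
if __name__=="__main__":
  for nme in("side","top"):
    for t in(0,3,6,9,12): print(nme,t,proj(cam(nme),capend(t)).round(0))
E
python3 pred.py
python3 -c "
from h import *
a=cv2.imread('pics/s4.png')[165:225,310:370];cv2.imwrite('pics/c5.png',cv2.resize(a,None,fx=8,fy=8,interpolation=cv2.INTER_CUBIC))"
```

```text
t 9.1 tip_f mm [ -15.5 -189.7   29.1] a 66.1 F_f [ 0.45 -3.77 -0.78] q [-0.46  0.51 -0.27  0.96  0.38 -2.  ]
side 0 [[338. 198.]]
side 3 [[339. 193.]]
side 6 [[339. 188.]]
side 9 [[339. 184.]]
side 12 [[339. 180.]]
top 0 [[371. 199.]]
top 3 [[372. 199.]]
top 6 [[373. 198.]]
top 9 [[374. 197.]]
top 12 [[374. 197.]]
```

View pics/c5.png

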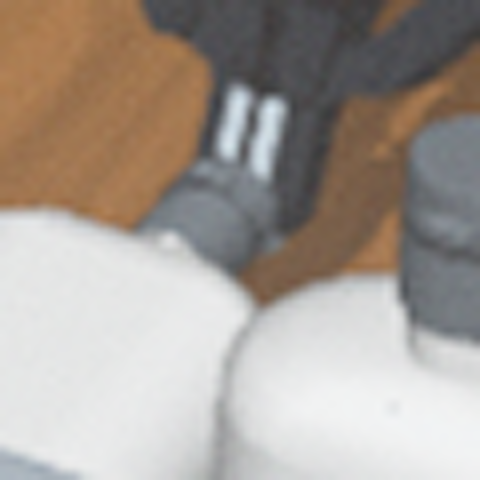

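The cap end is at about (340,190), which puts the tip angle near 6°. The bottle is lifting with the foot at the fence, so I continue along the arc.

```bash
python3 plan.py 58 -16 -189 56 
```

```text
t 9.1 tip_f mm [ -15.5 -189.7   29.1] a 66.1 F_f [ 0.45 -3.77 -0.78] q [-0.46  0.51 -0.27  0.96  0.38 -2.  ]
shift mm [  0.2  10.1 -22.6] rot [-8.1  0.4 -0.1]
```

carry_out(
  moves=[-1, 0, 0.0019, -0.0045, -1.6, 0, 0, -1, 0, 0.0021, -0.0045, -1.6, 0, 0, -1, 0, 0.0022, -0.0044, -1.6, 0, 0, -1, 0, 0.0023, -0.0044, -1.6, 0, 0, -1, 0, 0.0024, -0.0043, -1.6, 0, 0],
)

```text
clock: 9.72
tcp_pos: [0.5472, -0.0583, 0.0606]
orientation: [0.011, 0.028, 0.96, 0.278]
wrist_force: [-0.4, -2.7, -0.9]
finger_gap: 0.0001
```

```bash
python3 plan.py 55 -16 -183 85; python3 -c "
from h import *
a=snap('side','s5')"
```

```text
t 9.72 tip_f mm [ -15.6 -189.4   57.1] a 57.7 F_f [-0.29 -2.75 -0.94] q [-0.52  0.55 -0.2   1.1   0.5  -2.1 ]
shift mm [  0.2  19.8 -19.6] rot [-2.7  0.4 -0. ]
```

carry_out(
  moves=[-1, 0, 0.0039, -0.004, -0.6, 0, 0, -1, 0, 0.0039, -0.004, -0.6, 0, 0, -1, 0, 0.004, -0.004, -0.6, 0, 0, -1, 0, 0.004, -0.0038, -0.6, 0, 0, -1, 0, 0.004, -0.0038, -0.6, 0, 0],
)

```text
clock: 10.4
tcp_pos: [0.5483, -0.0537, 0.09]
orientation: [0.013, 0.027, 0.952, 0.304]
wrist_force: [0.2, -3.7, -0.3]
finger_gap: 0.0001
```

```bash
python3 plan.py 55 -16 -172 113; python3 -c "
from h import *
a=snap('side','s6')[120:300,220:440];cv2.imwrite('pics/c6.png',cv2.resize(a,None,fx=2.5,fy=2.5))"
```

```text
t 10.4 tip_f mm [ -14.7 -184.6   87.4] a 54.6 F_f [ 0.38 -3.71 -0.25] q [-0.53  0.54 -0.15  1.18  0.55 -2.13]
shift mm [  1.1  25.2 -13.6] rot [ 0.4  0.5 -0. ]
```

View pics/c6.png

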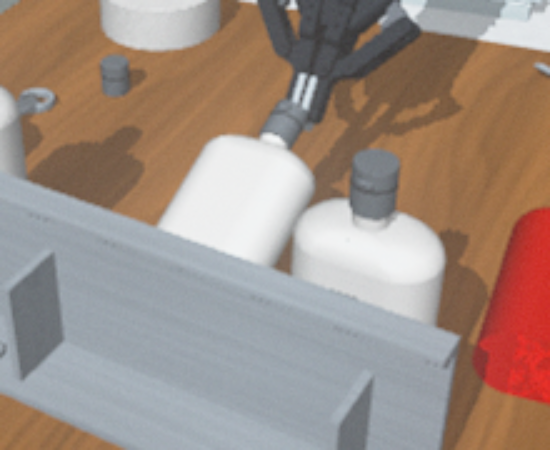

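The side view shows the bottle about 25° up with the cap resting on the fingertips, and both neighbours still standing.

carry_out(
  moves=[-1, 0.0002, 0.005, -0.003, 0, 0, 0, -1, 0.0002, 0.005, -0.0028, 0, 0, 0, -1, 0.0002, 0.005, -0.0026, 0, 0, 0, -1, 0.0002, 0.005, -0.0026, 0, 0, 0, -1, 0.0002, 0.005, -0.0025, 0, 0, 0],
)

```text
clock: 11.08
tcp_pos: [0.5474, -0.0388, 0.1178]
orientation: [0.012, 0.027, 0.952, 0.305]
wrist_force: [1.5, -1.4, -0.7]
finger_gap: 0.0001
```

```bash
python3 plan.py 57 -15 -156 137; python3 - <<'E'
import sys
from pred import *
a=snap('side','s7');C=cam('side')
# top of the cap rim/gray silhouette: print predicted pixels
for t in (25,30,35,40): print(t,proj(C,capend(t,-15)).round(0))
g=cv2.cvtColor(a,cv2.COLOR_BGR2HSV).astype(int)
m=((g[:,:,1]<45)&(g[:,:,2]>150)).astype(np.uint8)
n_,l,st,ce=cv2.connectedComponentsWithStats(m)
for i in range(1,n_):
    if st[i,4]>400 and 200<ce[i][0]<450: print(st[i],ce[i].round(0))
E
```

```text
t 11.07 tip_f mm [ -16.5 -169.8  115.3] a 54.5 F_f [ 1.59 -1.31 -0.7 ] q [-0.51  0.5  -0.14  1.22  0.55 -2.11]
shift mm [ -1.6  24.3 -10.1] rot [ 2.5  0.5 -0. ]
t 11.07 tip_f mm [ -16.5 -169.8  115.3] a 54.5 F_f [ 1.59 -1.31 -0.7 ] q [-0.51  0.5  -0.14  1.22  0.55 -2.11]
25 [[337. 163.]]
30 [[336. 157.]]
35 [[334. 152.]]
40 [[332. 148.]]
[ 263    0  136   92 7337] [317.  34.]
[ 259  103   49   37 1361] [283. 122.]
[  108   134   296   213 30001] [271. 235.]
```

carry_out(
  moves=[-1, -0.0003, 0.0048, -0.0023, 0.5, 0, 0, -1, -0.0003, 0.0048, -0.0021, 0.5, 0, 0, -1, -0.0003, 0.0049, -0.002, 0.5, 0, 0, -1, 0, 0.0049, -0.0018, 0.5, 0, 0, -1, 0, 0.0049, -0.0018, 0.5, 0, 0],
)

```text
clock: 11.75
tcp_pos: [0.5487, -0.0226, 0.1418]
orientation: [0.011, 0.027, 0.959, 0.283]
wrist_force: [0.9, -1.1, -1.3]
finger_gap: -0.0004
```

```bash
python3 plan.py 62 -15 -135 156; python3 -c "
from h import *
a=snap('side','s8')[90:290,220:440];cv2.imwrite('pics/c8.png',cv2.resize(a,None,fx=2.5,fy=2.5))"
```

```text
t 11.75 tip_f mm [ -16.  -153.6  138.5] a 57.0 F_f [ 0.94 -1.04 -1.34] q [-0.46  0.45 -0.14  1.23  0.53 -2.04]
shift mm [-1.1 26.1 -5.4] rot [ 5.   0.4 -0.1]
```

View pics/c8.png

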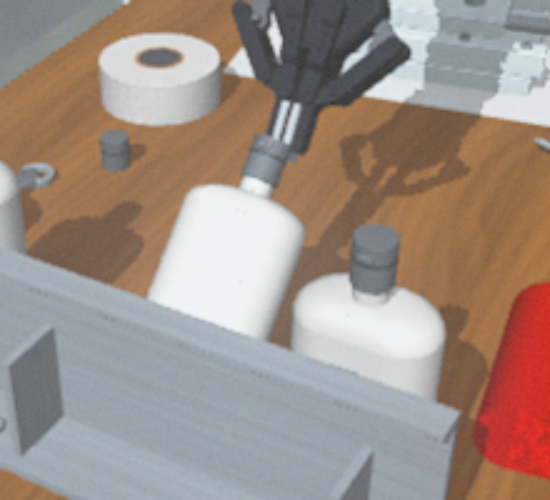

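The side view shows the bottle about 45° up, with the cap end at (328,145) resting on the tips.

carry_out(
  moves=[-1, -0.0003, 0.0052, -0.0014, 1, 0, 0, -1, -0.0002, 0.0052, -0.0014, 1, 0, 0, -1, 0, 0.0052, -0.0013, 1, 0, 0, -1, 0, 0.0052, -0.0013, 1, 0, 0, -1, 0, 0.0052, -0.0013, 1, 0, 0],
)

```text
clock: 12.42
tcp_pos: [0.5501, -0.0016, 0.1626]
orientation: [0.01, 0.028, 0.971, 0.239]
wrist_force: [-0.4, -0.1, -0.9]
finger_gap: 0.0002
```

```bash
python3 plan.py 68 -15 -111 172;
```

```text
t 12.43 tip_f mm [ -15.8 -133.   158. ] a 62.3 F_f [-0.41 -0.16 -0.89] q [-0.39  0.38 -0.15  1.21  0.46 -1.94]
shift mm [-0.9 27.2 -3.2] rot [ 5.7  0.4 -0.1]
```

carry_out(
  moves=[-1, -0.0002, 0.0052, -0.0011, 1.1, 0, 0, -1, -0.0002, 0.0052, -0.0009, 1.1, 0, 0, -1, 0, 0.0053, -0.0007, 1.1, 0, 0, -1, 0, 0.0053, -0.0007, 1.1, 0, 0, -1, 0, 0.0053, -0.0005, 1.1, 0, 0],
)

```text
clock: 13.05
tcp_pos: [0.5517, 0.0222, 0.1785]
orientation: [0.008, 0.028, 0.982, 0.189]
wrist_force: [-0.8, -0.9, -0.2]
finger_gap: 0.0003
```

```bash
python3 plan.py 75 -15 -90 175; python3 -c "
from h import *
a=snap('side','s9')[70:280,220:440];cv2.imwrite('pics/c9.png',cv2.resize(a,None,fx=2.5,fy=2.5))"
```

```text
t 13.05 tip_f mm [ -15.5 -109.7  172.4] a 68.2 F_f [-0.71 -0.95 -0.23] q [-0.3   0.33 -0.14  1.19  0.37 -1.83]
shift mm [-0.5 20.6  3.7] rot [ 6.8  0.4 -0.1]
```

View pics/c9.png

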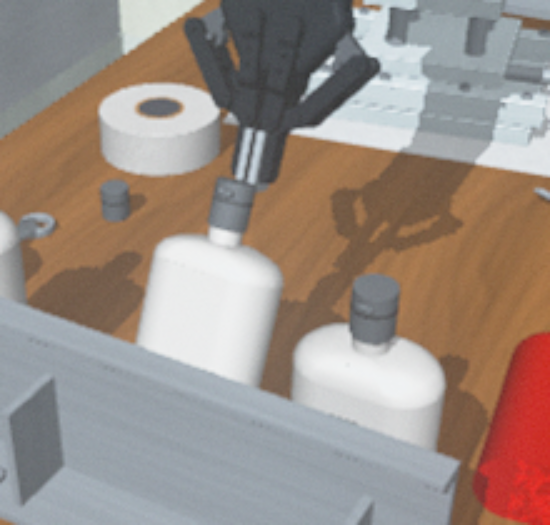

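The side view shows about 65° up, with the cap at (312,150) still ahead of the tips. I keep pushing gently forward.

carry_out(
  moves=[-1, 0, 0.0042, 0.0005, 1.3, 0, 0, -1, 0, 0.0042, 0.0006, 1.3, 0, 0, -1, 0, 0.0042, 0.0007, 1.3, 0, 0, -1, 0, 0.0042, 0.0008, 1.3, 0, 0, -1, 0, 0.0042, 0.0008, 1.3, 0, 0],
)

```text
clock: 13.72
tcp_pos: [0.5531, 0.045, 0.183]
orientation: [0.007, 0.029, 0.991, 0.129]
wrist_force: [-0.0, -0.7, -0.4]
finger_gap: -0.0002
```

```bash
python3 plan.py 78 -15 -72 172; python3 - <<'E'
from pred import *
snap('side','s10');C=cam('side')
for t in (60,70,80,90): print(t,proj(C,capend(t,-15)).round(0))
E
```

```text
t 13.72 tip_f mm [-15.3 -87.7 175.2] a 75.2 F_f [ 0.02 -0.69 -0.41] q [-0.2   0.3  -0.15  1.16  0.26 -1.72]
shift mm [-0.4 14.9  6.5] rot [ 2.8  0.4 -0.1]
t 13.72 tip_f mm [-15.3 -87.7 175.2] a 75.2 F_f [ 0.02 -0.69 -0.41] q [-0.2   0.3  -0.15  1.16  0.26 -1.72]
60 [[319. 140.]]
70 [[310. 142.]]
80 [[299. 149.]]
90 [[287. 160.]]
```

carry_out(
  moves=[-1, 0, 0.0037, 0.0015, 0.7, 0, 0, -1, 0, 0.0037, 0.0015, 0.7, 0, 0, -1, 0, 0.0037, 0.0015, 0.7, 0, 0, -1, 0, 0.0037, 0.0015, 0.7, 0, 0, -1, 0, 0.0037, 0.0015, 0.7, 0, 0],
)

```text
clock: 14.4
tcp_pos: [0.5542, 0.0668, 0.1797]
orientation: [0.006, 0.028, 0.995, 0.097]
wrist_force: [-0.5, -0.5, -1.0]
finger_gap: 0.0005
```

carry_out(
  moves=[-1, 0, 0.0037, 0.0012, 0.7, 0, 0, -1, 0, 0.0037, 0.0012, 0.7, 0, 0, -1, 0, 0.0037, 0.0012, 0.7, 0, 0, -1, 0, 0, 0, 0, 0, 0, -1, 0, 0, 0, 0, 0, 0],
)

```text
clock: 15.02
tcp_pos: [0.5548, 0.0797, 0.178]
orientation: [0.005, 0.028, 0.997, 0.077]
wrist_force: [-0.7, -0.6, -0.0]
finger_gap: -0.0001
```

```bash
python3 plan.py 80 -15 -90 172; python3 - <<'E'
from h import *
a=snap('side','s11')[60:300,190:430];b=snap('top','t11')[130:310,230:410]
cv2.imwrite('pics/c11.png',np.hstack([cv2.resize(a,(400,400)),cv2.resize(b,(400,400))]))
E
```

```text
t 15.03 tip_f mm [-15.5 -53.8 168.8] a 81.1 F_f [-0.7  -0.63 -0.04] q [-0.08  0.3  -0.15  1.13  0.15 -1.6 ]
shift mm [ -0.7 -35.5  -8.5] rot [-1.1  0.4 -0.1]
```

View pics/c11.png

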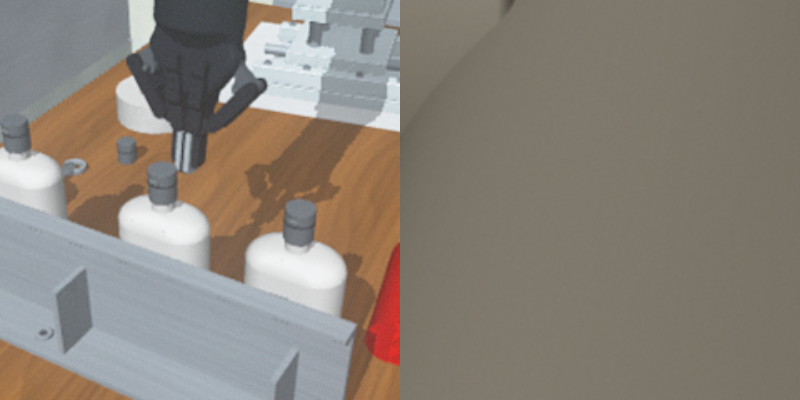

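The bottle stands in the gap with its cap at about (286,163) in the side image, and both neighbours are upright. I've used my 12 views, so from here I go by numbers. I back off, lower and press home on the lower front panel.

carry_out(
  moves=[-1, 0, -0.02, -0.003, 1.5, 0, 0, -1, 0, -0.02, -0.002, 1.5, 0, 0, -1, 0, -0.02, 0, 1, 0, 0, -1, 0, 0, 0, 0, 0, 0, -1, 0, 0, 0, 0, 0, 0],
)

```text
clock: 15.75
tcp_pos: [0.5511, 0.0134, 0.1752]
orientation: [0.004, 0.03, 0.999, 0.04]
wrist_force: [0.2, -0.1, -0.4]
finger_gap: -0.0002
```

```bash
python3 plan.py 85 -15 -110 60; python3 - <<'E'
from pred import *
a=snap('side','s12');C=cam('side')
g=cv2.cvtColor(a,cv2.COLOR_BGR2HSV).astype(int)
# cap: dark grey blobs
sub=np.zeros(a.shape[:2],np.uint8);sub[130:260,180:420]=((g[:,:,1]<70)&(g[:,:,2]<125))[130:260,180:420]
nn,l,st,ce=cv2.connectedComponentsWithStats(sub)
for i in range(1,nn):
    if st[i,4]>60: print(st[i],ce[i].round(1))
# body of a standing bottle: predicted cap centre mid height z=.175
for nm,x,y in(("bottle",-15,-25),("near",-138.6,-25),("far",142,-25)):
    P=[O+(x*u+y*n)/1e3+k*z for z in(.19,.175,.161)];print(nm,proj(C,P).round(1).tolist())
E
```

```text
t 15.75 tip_f mm [ -15.5 -121.   165.1] a 85.4 F_f [ 0.24 -0.09 -0.45] q [-0.16  0.29 -0.15  1.13  0.08 -1.67]
shift mm [1.000e-01 2.500e+00 1.057e+02] rot [-0.5  0.4 -0.3]
t 15.75 tip_f mm [ -15.5 -121.   165.1] a 85.4 F_f [ 0.24 -0.09 -0.45] q [-0.16  0.29 -0.15  1.13  0.08 -1.67]
[325 130   9  17 111] [328.9 136.6]
[190 132  19  20 195] [200.9 142.3]
[260 145  12  14  96] [266.3 151.7]
[278 161  18  22 208] [288.2 172.7]
[360 184  20  23 258] [369.  196.8]
[224 222  21  38 550] [234.4 243.6]
bottle [[286.9, 159.5], [287.2, 168.8], [287.5, 177.1]]
near [[368.6, 184.3], [367.7, 193.9], [366.9, 202.7]]
far [[199.4, 133.0], [200.8, 141.8], [202.0, 149.7]]
```

carry_out(
  moves=[-1, 0, 0, 0.036, 0, 0.4, 0, -1, 0, 0, 0.036, 0, 0, 0, -1, 0, 0, 0.033, 0, 0, 0, -1, 0, 0.02, 0.002, 0, 0, 0, -1, 0, 0.02, 0.002, 0, 0, 0],
)

```text
clock: 16.42
tcp_pos: [0.5555, 0.0636, 0.0672]
orientation: [0.002, 0.029, 0.999, 0.04]
wrist_force: [-0.0, 0.6, 0.5]
finger_gap: 0.0001
```

carry_out(
  moves=[-1, 0, 0.006, 0.0005, 0, 0, 0, -1, 0, 0.004, 0.0004, 0, 0, 0, -1, 0, 0.002, 0.0002, 0, 0, 0, -1, 0, 0.002, 0.0002, 0, 0, 0, -1, 0, 0, 0, 0, 0, 0],
)

```text
clock: 17.05
tcp_pos: [0.5565, 0.0789, 0.0674]
orientation: [0.002, 0.028, 0.999, 0.04]
wrist_force: [-0.2, -0.2, -0.4]
finger_gap: -0.0001
```

```bash
python3 plan.py 85 -15 -50 60
```

```text
t 17.05 tip_f mm [-13.8 -55.3  57.3] a 85.5 F_f [-0.22 -0.25 -0.44] q [-0.04  0.39 -0.29  0.88  0.08 -1.56]
shift mm [ 1.2  5.4 -2.1] rot [-0.5  0.2 -0.1]
```

carry_out(
  moves=[-1, 0, 0.002, 0.0002, 0, 0, 0, -1, 0, 0.0015, 0.0001, 0, 0, 0, -1, 0, 0.001, 0, 0, 0, 0, -1, 0, 0, 0, 0, 0, 0, -1, 0, 0, 0, 0, 0, 0],
)

```text
clock: 17.68
tcp_pos: [0.5569, 0.0828, 0.0676]
orientation: [0.002, 0.029, 0.999, 0.039]
wrist_force: [0.9, -1.8, -0.7]
finger_gap: -0.0001
```

```bash
python3 plan.py 85 -15 -50 60
```

```text
t 17.68 tip_f mm [-13.6 -51.4  57.5] a 85.5 F_f [ 1.01 -1.78 -0.67] q [-0.04  0.39 -0.29  0.88  0.08 -1.55]
shift mm [ 1.3  1.5 -2.3] rot [-0.5  0.2 -0.2]
```

carry_out(
  moves=[-1, 0, 0.0015, 0.0001, 0, 0, 0, -1, 0, 0.0015, 0.0001, 0, 0, 0, -1, 0, 0.0015, 0.0001, 0, 0, 0, -1, 0, 0, 0, 0, 0, 0, -1, 0, 0, 0, 0, 0, 0],
)

```text
clock: 18.3
tcp_pos: [0.5573, 0.0841, 0.0686]
orientation: [0.003, 0.031, 0.999, 0.036]
wrist_force: [-0.7, -1.3, 1.2]
finger_gap: 0.0001
```

```bash
python3 plan.py 85 -15 -50 60
```

```text
t 18.3 tip_f mm [-13.3 -50.1  58.5] a 85.8 F_f [-0.59 -1.33  1.16] q [-0.03  0.39 -0.29  0.88  0.07 -1.54]
shift mm [ 1.6  0.1 -1.4] rot [-0.8  0.2 -0.4]
```

carry_out(
  moves=[-1, 0, 0.002, 0.0001, 0, 0, 0, -1, 0, 0.003, 0.0002, 0, 0, 0, -1, 0, 0.003, 0.0002, 0, 0, 0, -1, 0, 0.003, 0.0002, 0, 0, 0, -1, 0, 0.003, 0.0002, 0, 0, 0],
)

```text
clock: 18.92
tcp_pos: [0.5571, 0.083, 0.0705]
orientation: [0.002, 0.036, 0.999, 0.021]
wrist_force: [-4.7, -16.5, 5.7]
finger_gap: 0.0004
```

```bash
python3 plan.py 85 -15 -50 60
```

```text
t 18.93 tip_f mm [-13.3 -51.5  59.9] a 87.6 F_f [ -3.76 -16.76   5.67] q [-0.02  0.39 -0.28  0.89  0.04 -1.51]
shift mm [1.5 1.  0.5] rot [-2.6  0.2 -1. ]
```

That pressed it firmly against the fence at about 17 N, so I back off straight away.

carry_out(
  moves=[-1, 0, -0.004, 0, 0, 0, 0, -1, 0, -0.006, 0, 0, 0, 0, -1, 0, -0.02, 0, 0, 0, 0, -1, 0, -0.03, 0, 0, 0, 0, -1, 0, -0.03, 0, 0, 0, 0],
)

```text
clock: 19.55
tcp_pos: [0.5505, -0.008, 0.066]
orientation: [0.002, 0.034, 0.999, 0.022]
wrist_force: [1.1, 0.0, 0.3]
finger_gap: 0.0003
```

carry_out(
  moves=[-1, 0, -0.04, -0.04, 0, 0, 0, -1, 0, -0.04, -0.04, 0, 0, 0, -1, 0, -0.04, -0.04, 0, 0, 0, -1, 0, -0.04, -0.04, 0, 0, 0, -1, 0, -0.04, 0, 0, 0, 0],
)

```text
clock: 20.18
tcp_pos: [0.5332, -0.224, 0.2198]
orientation: [0.001, 0.033, 0.999, 0.022]
wrist_force: [0.6, -0.3, -0.4]
finger_gap: -0.0003
```

```bash
python3 plan.py; python3 - <<'E'
from pred import *
f=lambda P:(1e3*np.array([(P-O)@u,(P-O)@n])).round(1)
Z={}
for nm in("top","side"):
    a=snap(nm,nm+"_end");g=cv2.cvtColor(a,cv2.COLOR_BGR2HSV).astype(int);C=cam(nm)
    m=((g[:,:,1]<70)&(g[:,:,2]<125)&(g[:,:,2]>55)).astype(np.uint8)
    for b,x in(("bottle",-15),("near",-138.6),("far",142)):
        # cap seen around predicted place: keep blob
        c=proj(C,O+(x*u-25*n)/1e3+k*.18)[0].astype(int)
        w=np.zeros_like(m);w[c[1]-18:c[1]+19,c[0]-16:c[0]+17]=m[c[1]-18:c[1]+19,c[0]-16:c[0]+17]
        nn,l,st,ce=cv2.connectedComponentsWithStats(w)
        if nn<2: print(nm,b,"none");continue
        i=1+np.argmax(st[1:,4]);print(nm,b,st[i],ce[i].round(1),"cap z=.18 ->",f(onz(C,ce[i],.18)));Z[nm,b]=ce[i]
# front-panel edge of bottle in top: silhouette of white body at rows
E
```

```text
t 20.18 tip_f mm [ -20.5 -359.3  209.3] a 87.5 F_f [ 0.57 -0.3  -0.43] q [-0.56  0.34  0.03  1.28  0.04 -2.06]
t 20.18 tip_f mm [ -20.5 -359.3  209.3] a 87.5 F_f [ 0.57 -0.3  -0.43] q [-0.56  0.34  0.03  1.28  0.04 -2.06]
top bottle [264 174  20  18 257] [273.4 182.3] cap z=.18 -> [-15.4 -31. ]
top near [258 262  21  17 229] [268.6 270. ] cap z=.18 -> [-137.8  -29.5]
top far [268  61  19  24 261] [276.7  70.2] cap z=.18 -> [150.6 -28.6]
side bottle [281 159  18  22 257] [290.6 170.6] cap z=.18 -> [-26.1 -16.4]
side near [360 184  20  24 307] [369. 197.] cap z=.18 -> [-145.5  -12.9]
side far [190 131  19  21 238] [200.3 142.3] cap z=.18 -> [134.9 -16.5]
```

```bash
python3 - <<'E'
from pred import *
f=lambda P:(1e3*np.array([(P-O)@u,(P-O)@n])).round(1)
a=cv2.imread("pics/top_end.png");a0=cv2.imread("pics/top0.png");C=cam("top")
# rightmost extent of each bottle silhouette (front face) per row: saturation jump white/grey -> wood
def front(img,x0,half,z):
    g=cv2.cvtColor(img,cv2.COLOR_BGR2HSV).astype(int);out=[]
    for dx in range(-half,half+1,5):
        c=proj(C,O+((x0+dx)*u-50*n)/1e3+k*z)[0];r=int(round(c[1]));S=g[r,:,1].astype(float)
        i0=int(c[0])-10;seg=S[i0:i0+35];j=np.where(seg>75)[0]
        j=[q for q in j if q>3];
        if not j: continue
        j=j[0];sub=j-1+(75-seg[j-1])/(seg[j]-seg[j-1]);out.append(f(onz(C,(i0+sub,r),z)))
    return np.array(out)
for nm,img,x0 in(("near0",a0,-138),("near",a,-138),("far",a,142),("bottle",a,-15)):
  for z in (.0,.1,):
    o=front(img,x0,25,z);p=np.polyfit(o[:,0],o[:,1],1);print(nm,z,"front y",o[:,1],"yaw",np.degrees(np.arctan(p[0])).round(1))
for t in("s12","side_end"):
    g=cv2.cvtColor(cv2.imread(f"pics/{t}.png"),cv2.COLOR_BGR2HSV).astype(int)
    m=((g[:,:,1]<40)&(g[:,:,2]>190)).astype(np.uint8)
    nn,l,st,ce=cv2.connectedComponentsWithStats(m)
    print(t,[(st[i].tolist(),ce[i].round(1).tolist()) for i in range(1,nn) if st[i,4]>300 and 120<ce[i][1]<260 and ce[i][0]<420])
E
```

```text
t 20.27 tip_f mm [ -21.8 -361.1  205.9] a 87.4 F_f [ 0.22  0.44 -1.16] q [-0.56  0.34  0.02  1.28  0.04 -2.06]
near0 0.0 front y [-52.4 -52.8 -53.3 -53.4 -53.3 -53.  -53.4 -53.2 -53.5 -52.8 -52.2] yaw 0.1
near0 0.1 front y [-54.2 -56.3 -57.7 -58.3 -58.2 -58.2 -58.  -58.2 -58.  -58.3 -57.3] yaw -2.5
near 0.0 front y [-52.4 -52.8 -53.3 -53.4 -53.2 -53.  -53.2 -53.1 -53.4 -52.7 -52.2] yaw 0.2
near 0.1 front y [-54.2 -56.3 -57.8 -58.2 -58.1 -58.2 -58.  -58.2 -58.  -58.3 -57.2] yaw -2.4
far 0.0 front y [-48.7 -52.1 -53.2 -54.1 -54.  -54.1 -53.9 -54.1 -54.5 -54.3 -54.1] yaw -4.1
far 0.1 front y [-58.9 -58.9 -59.1 -58.9 -58.4 -57.8 -57.2 -56.5 -55.7 -55.1 -54.9] yaw 5.2
bottle 0.0 front y [-55.1 -55.7 -56.1 -55.9 -55.9 -55.7 -55.7 -55.5 -55.6 -55.6 -54.6] yaw 0.6
bottle 0.1 front y [-60.2 -60.5 -60.4 -60.3 -60.2 -60.2 -60.2 -59.4 -57.7 -56.3 -54.8] yaw 5.6
s12 [([260, 103, 46, 37, 1082], [280.7, 120.9]), ([134, 135, 42, 36, 992], [154.9, 150.8]), ([179, 149, 45, 39, 1168], [201.3, 166.3]), ([262, 178, 52, 42, 1423], [287.7, 197.2]), ([338, 200, 59, 48, 1849], [367.3, 222.7])]
side_end [([260, 104, 48, 36, 1042], [281.7, 120.2]), ([134, 135, 42, 35, 938], [154.5, 150.5]), ([179, 149, 45, 38, 1119], [201.2, 166.1]), ([265, 176, 51, 44, 1481], [290.0, 195.9]), ([339, 200, 58, 48, 1759], [367.3, 222.5])]
```

Neighbours unmoved. The bottle is upright and square to about 0.6°, but its front edge reads about 2 mm further out than the neighbours'. I'll press once more, lower and lighter.

```bash
python3 plan.py 88 -16 -120 45
```

```text
t 20.27 tip_f mm [ -21.8 -361.1  205.9] a 87.4 F_f [ 0.22  0.44 -1.16] q [-0.56  0.34  0.02  1.28  0.04 -2.06]
shift mm [ -2.5 233.7 171.6] rot [ 0.6 -0.2 -1. ]
```

carry_out(
  moves=[-1, -0.0005, 0.04, 0.03, 0.6, 0, -1, -1, -0.0005, 0.04, 0.035, 0, 0, 0, -1, -0.0005, 0.04, 0.035, 0, 0, 0, -1, -0.0005, 0.04, 0.035, 0, 0, 0, -1, -0.0005, 0.04, 0.035, 0, 0, 0],
)

```text
clock: 20.9
tcp_pos: [0.5468, -0.02, 0.05]
orientation: [0.002, 0.031, 0.999, 0.017]
wrist_force: [0.3, 0.7, -0.6]
finger_gap: -0.0003
```

```bash
python3 plan.py 88 -16 -60 45
```

```text
t 20.9 tip_f mm [ -18.1 -155.1   39.4] a 88.0 F_f [ 0.3   0.73 -0.62] q [-0.2   0.39 -0.34  0.84  0.03 -1.71]
shift mm [-1.6 95.2 -2.3] rot [-0.   0.1 -0.4]
```

carry_out(
  moves=[-1, -0.0005, 0.03, 0, 0, 0, 0, -1, -0.0005, 0.03, 0, 0, 0, 0, -1, -0.0005, 0.025, 0, 0, 0, 0, -1, 0, 0.006, 0, 0, 0, 0, -1, 0, 0, 0, 0, 0, 0],
)

```text
clock: 21.52
tcp_pos: [0.5464, 0.0772, 0.047]
orientation: [-0.005, 0.027, 0.999, 0.018]
wrist_force: [0.6, -0.4, 0.5]
finger_gap: -0.0
```

```bash
python3 plan.py 88 -16 -50 45
```

```text
t 21.52 tip_f mm [-24.  -58.   36.4] a 87.8 F_f [ 0.6  -0.39  0.46] q [-0.02  0.41 -0.32  0.85  0.04 -1.54]
shift mm [-7.8  8.3 -8.4] rot [ 0.1 -0.6 -0. ]
```

carry_out(
  moves=[-1, -0.004, 0, 0, 0, -0.6, 0, -1, -0.004, 0, 0, 0, 0, 0, -1, 0, 0.002, 0, 0, 0, 0, -1, 0, 0.002, 0, 0, 0, 0, -1, 0, 0, 0, 0, 0, 0],
)

```text
clock: 22.15
tcp_pos: [0.5554, 0.0779, 0.0471]
orientation: [0.001, 0.029, 0.999, 0.018]
wrist_force: [0.1, -0.8, -0.3]
finger_gap: -0.0004
```

```bash
python3 plan.py 88 -16 -50 45
```

```text
t 22.15 tip_f mm [-14.9 -56.8  36.5] a 87.9 F_f [ 0.11 -0.82 -0.33] q [-0.02  0.42 -0.31  0.84  0.04 -1.53]
shift mm [ 1.1  7.1 -8.3] rot [ 0.1  0.  -0.3]
```

carry_out(
  moves=[-1, 0, 0.0015, 0, 0, 0, 0, -1, 0, 0.0015, 0, 0, 0, 0, -1, 0, 0.0015, 0, 0, 0, 0, -1, 0, 0, 0, 0, 0, 0, -1, 0, 0, 0, 0, 0, 0],
)

```text
clock: 22.78
tcp_pos: [0.5555, 0.0801, 0.0476]
orientation: [0.001, 0.03, 0.999, 0.015]
wrist_force: [0.8, -1.9, -0.4]
finger_gap: -0.0005
```

```bash
python3 plan.py 88 -16 -50 45
```

```text
t 22.77 tip_f mm [-14.9 -54.7  36.9] a 88.2 F_f [ 0.91 -1.81 -0.36] q [-0.02  0.42 -0.31  0.84  0.03 -1.53]
shift mm [ 1.1  4.9 -7.9] rot [-0.2  0.  -0.4]
```

carry_out(
  moves=[-1, 0, 0.0015, 0, 0, 0, 0, -1, 0, 0.0015, 0, 0, 0, 0, -1, 0, 0.0015, 0, 0, 0, 0, -1, 0, 0, 0, 0, 0, 0, -1, 0, 0, 0, 0, 0, 0],
)

```text
clock: 23.4
tcp_pos: [0.5554, 0.0794, 0.0482]
orientation: [0.0, 0.033, 0.999, 0.01]
wrist_force: [-0.9, -2.7, 1.1]
finger_gap: 0.0001
```

```bash
python3 plan.py 88 -16 -50 45
```

```text
t 23.4 tip_f mm [-14.9 -55.5  37.4] a 88.8 F_f [-0.75 -2.73  1.13] q [-0.01  0.42 -0.31  0.85  0.02 -1.52]
shift mm [ 1.   5.5 -7.3] rot [-0.8  0.  -0.6]
```

The gripper body overhangs the fingers by about 30 mm, so with the tool near vertical it meets the cap or shoulder before the tips reach the panel. I back off and tilt the tool so that only the fingertips touch, low down.

carry_out(
  moves=[-1, 0, -0.004, 0, 0, 0, 0, -1, 0, -0.015, 0, 0, 0, 0, -1, 0, -0.03, 0, 0, 0, 0, -1, 0, -0.035, 0, -4, 0, 0, -1, 0, -0.03, -0.01, -6, 0, 0],
)

```text
clock: 24.02
tcp_pos: [0.5482, -0.035, 0.0535]
orientation: [0.004, 0.027, 0.995, 0.101]
wrist_force: [-0.3, -0.2, -0.1]
finger_gap: -0.0004
```

carry_out(
  moves=[-1, 0, 0, 0, -7, 0, 0, -1, 0, 0, 0, -7, 0, 0, -1, 0, 0, 0, -7, 0, 0, -1, 0, 0, 0, -7, 0, 0, -1, 0, 0, 0, 0, 0, 0],
)

```text
clock: 24.65
tcp_pos: [0.5497, -0.0434, 0.0548]
orientation: [0.016, 0.029, 0.938, 0.344]
wrist_force: [-0.2, -0.6, -0.7]
finger_gap: -0.0001
```

```bash
python3 plan.py 50 -16 -90 40; cat > meas.py <<'E'
import sys
from pred import *
nm=sys.argv[1] if len(sys.argv)>1 else "m"
f=lambda P:(1e3*np.array([(P-O)@u,(P-O)@n])).round(1)
C=cam("top");img=snap("top","m%d"%(env.get_state()["clock"]*10))
g=cv2.cvtColor(img,cv2.COLOR_BGR2HSV).astype(int)
for b,x0 in(("near",-138),("bottle",-15),("far",150)):
    out=[]
    for dx in range(-20,21,4):
        c=proj(C,O+((x0+dx)*u-50*n)/1e3)[0];r=int(round(c[1]));S=g[r,:,1].astype(float);i0=int(c[0])-10;seg=S[i0:i0+35]
        j=[q for q in np.where(seg>75)[0] if q>3]
        if j: j=j[0];out.append(f(onz(C,(i0+j-1+(75-seg[j-1])/(seg[j]-seg[j-1]),r),0)))
    o=np.array(out);print(b,np.median(o[:,1]).round(1) if len(o) else None,"yaw",np.degrees(np.polyfit(o[:,0],o[:,1],1)[0]).round(1) if len(o) else None)
E
python3 meas.py
```

```text
t 24.65 tip_f mm [ -13.8 -174.1   53.5] a 49.7 F_f [-0.19 -0.57 -0.73] q [-0.54  0.61 -0.17  1.15  0.62 -2.17]
shift mm [ 3.1 55.4 64.7] rot [ 0.3  0.9 -0.1]
t 24.65 tip_f mm [ -13.8 -174.1   53.5] a 49.7 F_f [-0.19 -0.57 -0.73] q [-0.54  0.61 -0.17  1.15  0.62 -2.17]
near -53.2 yaw 0.1
bottle -59.0 yaw -0.1
far -54.1 yaw -0.4
```

Confirmed: the bottle's foot is now about 6 mm out, square, and the neighbours are unmoved. I approach with the tilted tool.

carry_out(
  moves=[-1, 0.0008, 0.018, 0.021, 0, 0.9, 0, -1, 0.0008, 0.018, 0.021, 0, 0, 0, -1, 0.0008, 0.018, 0.021, 0, 0, 0, -1, 0, 0.007, 0.006, 0, 0, 0, -1, 0, 0, 0, 0, 0, 0],
)

```text
clock: 25.32
tcp_pos: [0.5543, 0.0516, 0.0449]
orientation: [0.013, 0.022, 0.941, 0.338]
wrist_force: [-0.3, -0.4, -0.2]
finger_gap: -0.0001
```

```bash
python3 plan.py 50 -16 -57 40
```

```text
t 25.32 tip_f mm [-14.6 -79.   43.4] a 50.4 F_f [-0.29 -0.46 -0.18] q [-0.38  0.56 -0.28  0.98  0.65 -1.99]
shift mm [ 1.4 14.7 16.8] rot [-0.4  0.2  0.5]
```

carry_out(
  moves=[-1, 0, 0.0046, 0.0045, 0, 0, 0, -1, 0, 0.0046, 0.0045, 0, 0, 0, -1, 0, 0.0035, 0.0028, 0, 0, 0, -1, 0, 0.0023, 0.0019, 0, 0, 0, -1, 0, 0.0015, 0.0013, 0, 0, 0],
)

```text
clock: 25.95
tcp_pos: [0.5567, 0.0728, 0.0442]
orientation: [0.014, 0.023, 0.941, 0.338]
wrist_force: [0.7, 0.2, -0.3]
finger_gap: 0.0001
```

```bash
python3 plan.py 50 -16 -52 40
```

```text
t 25.95 tip_f mm [-13.3 -57.7  42.7] a 50.5 F_f [ 0.68  0.28 -0.27] q [-0.34  0.55 -0.3   0.94  0.66 -1.94]
shift mm [2.7 2.6 5.8] rot [-0.5  0.4  0.5]
```

carry_out(
  moves=[-1, 0.001, 0.0012, 0.001, 0, 0, 0, -1, 0.001, 0.0012, 0.001, 0, 0, 0, -1, 0, 0.0012, 0.001, 0, 0, 0, -1, 0, 0.0012, 0.001, 0, 0, 0, -1, 0, 0, 0, 0, 0, 0],
)

```text
clock: 26.58
tcp_pos: [0.5556, 0.0787, 0.0442]
orientation: [0.014, 0.023, 0.941, 0.337]
wrist_force: [0.6, -0.4, 0.2]
finger_gap: -0.0002
```

```bash
python3 plan.py 50 -16 -50 40
```

```text
t 26.57 tip_f mm [-14.8 -51.9  42.7] a 50.6 F_f [ 0.61 -0.39  0.18] q [-0.34  0.54 -0.32  0.93  0.66 -1.93]
shift mm [ 1.3 -0.3  3.4] rot [-0.6  0.5  0.5]
```

carry_out(
  moves=[-1, 0.0005, 0.001, 0.0008, 0, 0, 0, -1, 0, 0.001, 0.0008, 0, 0, 0, -1, 0, 0.0008, 0.0006, 0, 0, 0, -1, 0, 0, 0, 0, 0, 0, -1, 0, 0, 0, 0, 0, 0],
)

```text
clock: 27.2
tcp_pos: [0.5553, 0.0824, 0.0442]
orientation: [0.014, 0.023, 0.941, 0.337]
wrist_force: [-0.1, -1.4, 0.5]
finger_gap: -0.0001
```

```bash
python3 plan.py 50 -16 -50 40; python3 meas.py
```

```text
t 27.2 tip_f mm [-15.3 -48.2  42.7] a 50.6 F_f [-0.07 -1.38  0.54] q [-0.33  0.54 -0.32  0.92  0.66 -1.92]
shift mm [ 0.7 -3.2  1. ] rot [-0.6  0.5  0.5]
t 27.2 tip_f mm [-15.3 -48.2  42.7] a 50.6 F_f [-0.07 -1.38  0.54] q [-0.33  0.54 -0.32  0.92  0.66 -1.92]
near -53.2 yaw 0.0
bottle -50.4 yaw -15.8
far -54.1 yaw -0.3
```

carry_out(
  moves=[-1, 0, 0.001, 0.0008, 0, 0, 0, -1, 0, 0.001, 0.0008, 0, 0, 0, -1, 0, 0.0008, 0.0006, 0, 0, 0, -1, 0, 0, 0, 0, 0, 0, -1, 0, 0, 0, 0, 0, 0],
)

```text
clock: 27.88
tcp_pos: [0.5554, 0.0841, 0.0443]
orientation: [0.014, 0.024, 0.942, 0.335]
wrist_force: [0.2, -1.6, 0.5]
finger_gap: -0.0002
```

```bash
python3 plan.py
```

```text
t 27.88 tip_f mm [-15.3 -46.5  42.7] a 50.8 F_f [ 0.31 -1.6   0.53] q [-0.32  0.53 -0.32  0.92  0.66 -1.91]
```

Still sliding at about 1.5 N, which is the friction level. I continue in small steps.

carry_out(
  moves=[-1, 0, 0.0012, 0.0009, 0, 0, 0, -1, 0, 0.0012, 0.0009, 0, 0, 0, -1, 0, 0.001, 0.0008, 0, 0, 0, -1, 0, 0, 0, 0, 0, 0, -1, 0, 0, 0, 0, 0, 0],
)

```text
clock: 28.5
tcp_pos: [0.5553, 0.0841, 0.0444]
orientation: [0.014, 0.026, 0.943, 0.331]
wrist_force: [-0.3, -2.9, 1.0]
finger_gap: -0.0001
```

```bash
python3 plan.py
```

```text
t 28.5 tip_f mm [-15.2 -46.5  42.7] a 51.3 F_f [-0.09 -2.9   0.99] q [-0.32  0.53 -0.32  0.91  0.65 -1.9 ]
```

carry_out(
  moves=[-1, 0, 0.0012, 0.0009, 0, 0, 0, -1, 0, 0.0012, 0.0009, 0, 0, 0, -1, 0, 0.0012, 0.0009, 0, 0, 0, -1, 0, 0, 0, 0, 0, 0, -1, 0, 0, 0, 0, 0, 0],
)

```text
clock: 29.12
tcp_pos: [0.5553, 0.0841, 0.0444]
orientation: [0.014, 0.027, 0.945, 0.326]
wrist_force: [-0.4, -3.3, 1.1]
finger_gap: -0.0002
```

```bash
python3 plan.py
```

```text
t 29.12 tip_f mm [-15.3 -46.5  42.6] a 51.9 F_f [-0.24 -3.28  1.13] q [-0.32  0.53 -0.33  0.91  0.64 -1.89]
```

carry_out(
  moves=[-1, 0, -0.0032, -0.0025, 0, 0, 0, -1, 0, -0.012, -0.009, 0, 0, 0, -1, 0, -0.03, -0.024, 0, 0, 0, -1, 0, -0.03, -0.024, 0, 0, 0, -1, 0, -0.03, -0.024, 0, 0, 0],
)

```text
clock: 29.75
tcp_pos: [0.5463, -0.0511, 0.0448]
orientation: [0.013, 0.024, 0.944, 0.328]
wrist_force: [0.5, 0.0, -0.7]
finger_gap: -0.0001
```

```bash
python3 meas.py; python3 - <<'E'
from pred import *
f=lambda P:(1e3*np.array([(P-O)@u,(P-O)@n])).round(1)
import glob
for nm in("top","side"):
    a=snap(nm,nm+"_fin");g=cv2.cvtColor(a,cv2.COLOR_BGR2HSV).astype(int);C=cam(nm)
    m=((g[:,:,1]<70)&(g[:,:,2]<125)&(g[:,:,2]>55)).astype(np.uint8)
    for b,x in(("bottle",-15),("near",-138.6),("far",142)):
        c=proj(C,O+(x*u-25*n)/1e3+k*.18)[0].astype(int)
        w=np.zeros_like(m);w[c[1]-18:c[1]+19,c[0]-16:c[0]+17]=m[c[1]-18:c[1]+19,c[0]-16:c[0]+17]
        nn,l,st,ce=cv2.connectedComponentsWithStats(w)
        i=1+np.argmax(st[1:,4]);print(nm,b,st[i],ce[i].round(1),f(onz(C,ce[i],.18)))
E
```

```text
t 29.75 tip_f mm [ -17.  -182.1   43. ] a 51.7 F_f [ 0.48  0.06 -0.69] q [-0.54  0.61 -0.18  1.13  0.58 -2.17]
near -53.2 yaw 0.1
bottle -48.7 yaw 0.8
far -54.1 yaw -0.4
t 29.8 tip_f mm [ -15.8 -187.    42.4] a 51.8 F_f [ 0.95 -3.96 -0.15] q [-0.55  0.62 -0.18  1.13  0.58 -2.17]
top bottle [259 175  20  19 239] [268.6 183.4] [-17.2 -24.3]
top near [252 252   4  37  71] [253.3 271.5] [-140.6   -8.5]
top far [268  61  19  24 261] [276.8  70.5] [150.1 -28.7]
side bottle [280 163  18  20 189] [289.5 173. ] [-28.  -10.6]
side near [360 179  20  29 230] [369.  195.7] [-144.3  -15.5]
side far [190 132  19  20 179] [201.2 142.1] [134.  -17.7]
```

The foot front edge reads −48.7 mm and the cap −24.3 mm, so the bottle is flush, upright and square to about 0.8°. I retreat a little further, settle and hand in.

carry_out(
  moves=[-1, 0, 0, -0.03, 0, 0, 0, -1, 0, 0, -0.03, 0, 0, 0, -1, 0, 0, 0, 0, 0, 0, -1, 0, 0, 0, 0, 0, 0, -1, 0, 0, 0, 0, 0, 0],
)

```text
clock: 30.52
tcp_pos: [0.5424, -0.086, 0.0903]
orientation: [0.011, 0.025, 0.944, 0.33]
wrist_force: [0.1, -0.5, -0.3]
finger_gap: -0.0
```

```bash
python3 meas.py && python3 -c "
from workcell import env
print(env.hand_in())"
```

```text
t 30.52 tip_f mm [ -19.  -217.    88.6] a 51.4 F_f [ 0.14 -0.5  -0.28] q [-0.6   0.59 -0.09  1.27  0.56 -2.23]
near -53.2 yaw 0.1
bottle -48.7 yaw 0.8
far -54.1 yaw -0.4
the job is handed in; nothing more can be done
None
```

The bottle stands in the gap against the fence, and I handed the job in at about 30.5 s. I slid it foot-first to the fence with shut fingertips on the cap end. I then tipped it up along its arc with a tilted tool and pressed it home low on the front panel.

**Last checks (top view, in the fence frame):**
- **Bottle:** its front foot edge reads −48.7 mm (flush would be about −50), it is about 0.8° off square, and its axis is about 16 mm from the middle of the gap. Its cap moved towards the fence about as far as its foot did, so I see no lean.
- **Neighbours:** both front edges read the same in every check (near −53.2 mm, far −54.1 mm). The near one also matches its reading at the start.
- **Robot:** at hand-in it was well clear of everything.

**What went wrong or disagreed:**
- **Hard first press:** I pressed with the tool nearly vertical, and I believe the gripper body met the bottle's upper part. The wrist force reached about 17–18 N, close to the 20 N limit, and the bottle's foot ended up off the fence, about 6 mm by the later check. I mended this with a light press of about 3 N with the tool tilted.
- **Two bad final readings:** the near bottle's cap was picked up wrongly in the last top-view cap check. The side-view cap positions carry a bias of several millimetres, so I relied on comparing bottles rather than on absolute values.
- **No final look:** I had used all 12 picture views by the time the bottle stood, so the checks after that are numerical only.

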